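Reset the tripped load box through its shuttered well

ROBOT

A 6-joint arm with a two-finger parallel gripper is mounted at the origin on the work surface. World frame = base frame: x ahead of the robot, y to its left, z up, the work surface at z = 0. Lengths are in mm, angles in rad, forces in N, time in s.
With the tool pointing down it reaches from about 275 to 1000 mm from the base axis. Payload 8.4 kg.
Tool frame: the origin (TCP) lies at the very end of the fingers, on their centre line; the grasp point (between the pads) lies 19 mm behind it; z points along the fingers, y is the line along which they close (so a half turn about z gives the same grasp; the last joint's range is limited). The gripper opens to 85 mm and grips with 20 to 120 N. Pads are 22 mm wide; open, the fingers measure 114 mm over their backs; the gripper's body (76 mm by 85 mm) begins 54 mm behind the grasp point. The pads swing forward as they close: fully open they stand 13 mm farther back than shut.
Start: joints at [1.253, 0.353, 1.633, -0, 1.155, -0.002], TCP at [194.109, 594.096, 231.281] pointing down, gripper open.
Joint ranges: [-2.63, 2.63], [-0.92, 2.1], [0.06, 2.66], [-1.3, 4.44], [0, 2.69], [-3.02, 3.02]. Speed limits (rad/s): [2.22, 2.22, 2.79, 3.14, 3.14, 3.14].

INTERFACE

Orientations are given as [roll, pitch, yaw] about the fixed x, y, z axes, in that order (R = Rz(yaw) Ry(pitch) Rx(roll)).
In Python, from rig import r, vision gives the robot as it stands. The module is installed in compiled form; this text tells all that it offers.
- The arm moves only by the tool play_rows, never from a script. Its argument "steps" is a list of rows, each an object with "delta_pos": the shift along the tool's x, y, z in cm, a list of three; "yaw": the turn about the tool's z in rad; "jaw": the opening in per cent of the stroke, from 0 (shut) to 100 (fully open). A call has exactly 8 rows; each row is the pose to reach, as a shift and turn from the pose commanded when the call began, along the tool's axes at that moment; what a row does not reach only later rows make up. A row lasts 1/10 s, in which the tool goes at most 50 mm and 8.59 degrees, less where a joint would pass 70% of its speed; a pose out of reach is approached as far as the arm can. A call with a gripper value outside its range is refused whole. The fingers move at their own pace and stop on an object; "grip_force" is the grip in N (left out, the last holds). Time passes only in rows, so rows that repeat a pose let the fingers close, or fill a call up. It gives the time, the measured TCP pose, the force, the opening and the grip force at its end, in the units of the state.
- r.sense(): the state, without advancing time (a new reading comes with each control period).
- vision.grab_frame(name): name is "scene" or "top" or "wrist"; returns (picture, depth): 400x640x3 uint8, red, green, blue; 400x640 float32, mm along the optical axis (not along the pixel's ray), 0 where there is no reading.
- vision.calibration(name): a dict with "mtx" (3x3 intrinsics, pixels), "k1" (the pictures are not rectified: a ray, as slopes to the right and down, at radius r is drawn at 1 + k1 r^2 times it, then the intrinsics apply), "extrinsics" (4x4, takes a point from camera to world coordinates). Camera axes: x right, y down, z forward; pixel columns grow to the right and rows downward; lengths in mm; the calibration is good to about 2 mm. A picture is of the moment at which its call begins: read the wrist's pose just before it. calibration takes no time and is no camera call; for the wrist camera it gives the pose at the moment of the call.
- r.sign_off(): hands the job in; it is judged then, once.
Trained networks look in the newest picture that a camera, given by its name, has taken for a name from the list of things; names that differ only in an ending like _2 or _b are one class to them, and where a whole thing is asked for, a point or a joint stands for the part that bears it (a point fixed in the world has none). Each returns a list of dicts, best first, with "conf" (0 to 1); they miss things now and then, are a little off and sometimes report something else, mostly with a low value. They report only what shows in the picture. A call takes as long as a camera call.
- vision.cut_out(camera, thing): "region" (400x640 bool, what is visible of it) and "uv" ([column, row] in pixels, amid what is visible of it).
- vision.landmark_of(camera, thing): "uv" ([column, row] in pixels: a listed point, or the origin of a listed thing).
The state is a dict: "clock": time; "qpos": joint angles; "qvel": joint speeds; "joint_efforts": joint torques, N m; "eef_pos": TCP position; "tcp_rot": TCP orientation; "contact_force": force on the tool from outside, world axes, zero at the start; "wrist_torque": the same for the moment, N m; "opening": opening from 0.0 (shut) to 1.0 (fully open); "grasp_force": force on a finger pad.
Only numpy, scipy, OpenCV 4.12 (cv2) and the standard library are available. Lean on these libraries where they do the work, as an engineer would, in place of code of your own. Each camera call takes 0.05 s, during which the arm holds its last target. There are 200 camera calls.

TASK

The grey load box with the white top panel has tripped: with a fingertip push its yellow shutter fully open, reach down into the well and press the sunken red reset key all the way down, keeping it down for about two seconds, then push the shutter fully shut again. Nothing is to be gripped or lifted: the box stays standing where it is, the raised green key is not pressed, and the other things on and around the box are not disturbed.

Things in the scene. Friction and masses are not known exactly. Their poses are not given: they have to be found in the camera images.
- unit: Loose grey load box, about 2 kg on four rubber feet, 180 (x) by 220 (y) by 70 mm (z), flat white top panel at z = 70. Origin: centre of its underside; its z axis points up; it stands turned by up to about 0.6 rad either way. The black display strip lies along its -x edge (towards the robot). On the panel, in the box's axes from the origin: well and shutter centre line at x = -10, green key at (62, 45), fuse cap at (65, -85)
- well (a point): Centre of the mouth of the square well, level with the top panel; 45 mm to -y and 10 mm to -x of the box's origin. The well is 48 by 48 mm, sides along the box's x and y, 26 mm deep, with vertical walls. Axes as the box's. The shutter covers it at the start
- key_top (a point): Centre of the flat top of the round red reset key, 24 mm across, standing in the middle of the well; at rest its top is 14 mm below the panel. It moves straight down 6 mm on a spring
- reset_key (a joint): How far the red key is pressed, m: 0 up, 0.006 fully down. About 2 N start it, 5 N hold it at the bottom; it springs back when let go
- shutter (a joint): How far the yellow shutter is slid open, along the box's +y, m: 0 fully shut (centred over the well), 0.075 fully open. Both ends are hard stops. About 1.2 N of friction: it stays where it is left. It may start a little ajar (up to 0.01)
- tab (a point): Centre of the top edge of the shutter's upright tab, 21.5 mm above the panel. The tab is a straight wall across the middle of the shutter, 44 mm long along the box's x, 8 mm thick along its y, standing 17 mm above the shutter's plate; push its -y side to open and its +y side to shut. The plate is 60 (x) by 58 (y) mm, its top 4.5 mm above the panel. The point moves with the shutter; axes as the box's
- output_key (a joint): Travel of the raised green key, 22 mm across, standing 6 mm above the panel, m: 0 up, 0.004 down (2 to 4 N). Not to be pressed
- fuse_cap: Loose black cylinder, 20 mm across and 20 mm high, standing on the box's panel at its far right corner. Origin: centre of its underside. Leave it
- multimeter: Loose yellow multimeter lying flat, 85 by 160 by 36 mm, origin in the middle of its underside. Leave it
- heat_sink: Loose dark finned heat sink, 90 by 100 by 46 mm, origin in the middle of its underside. Leave it
- solder_reel: Loose blue and silver reel standing on its flange, 60 mm across and 48 mm high, origin in the middle of its underside. Leave it
- flux_jar: Loose small jar with a white cap, 52 mm across and 60 mm high, origin in the middle of its underside. Leave it
- screwdriver: Loose screwdriver lying on the bench beyond the box. Leave it

How it is judged (in metres and radians):
On the way, in this order (a step that is already met when the one before it is completed fails the run):
1. the shutter is pushed open, clear of the well (value of joint shutter above 0.065 m), for 0.1 s.
2. the sunken red key is kept fully down for a good second (value of joint reset_key above 0.005 m), for 1.2 s.
3. the shutter is pushed fully shut again (value of joint shutter below 0.004 m and value of joint reset_key below 0.001 m), for 0.2 s.
At the end, for the whole second after the job is handed in: the shutter is shut to within 4 mm, the red and green keys are up, and the box stands level and at rest within 30 mm of where it was, with the fuse cap upright on it (all of step 3 and value of joint output_key below 0.001 m and distance of unit from where it was at the start of the episode below 0.03 m and angle between unit's own z axis and vertical below 0.03 rad and linear speed of unit below 0.01 m/s and angle between fuse_cap's own z axis and vertical below 0.1 rad and z of fuse_cap in the frame of unit above 0.065 m); the robot touches nothing.
It fails at once if the box is shoved more than 30 mm away (distance of unit from where it was at the start of the episode above 0.03 m).
It fails at once if the box is lifted or tipped (height (world z) of unit above 0.008 m or angle between unit's own z axis and vertical above 0.08 rad).
It fails at once if the raised green key is pressed (value of joint output_key above 0.002 m).
It fails at once if the fuse cap is moved or knocked over (distance of fuse_cap from where it was at the start of the episode above 0.045 m or angle between fuse_cap's own z axis and vertical above 0.3 rad).
It fails at once if another thing on the bench is moved more than 20 mm or lifted (distance of any of multimeter, heat_sink, solder_reel, flux_jar, screwdriver from where it was at the start of the episode above 0.02 m).
It also fails if it takes over 51 s, if anything falls off the work surface, if the arm or the gripper's body presses on something with over 40 N, if the wrist force passes 120 N, or if a joint passes its speed limit or range.

## Working session

There is one attempt and no reset: what is moved stays moved. The work goes in short steps, Python scripts to look and compute and a tool call to move; the robot and the scene stay as the last step left them, time stands still between calls to the robot, and variables do not carry over. Pictures are saved under pics/ and viewed, at most 10 in all, crops included, and the job is handed in when it is done.

Besides the shell and the picture viewer there is one more tool, called after "Request:" as name(argument=value, ...), one argument or row to a line, values as JSON. play_rows: Moves the arm, as the interface text tells. Its arguments: {"type":"object","properties":{"steps":{"type":"array"},"grip_force":{"type":"number"}},"required":["steps"]}

```bash
mkdir -p pics; cat > h.py <<'E'
import numpy as np, cv2
from rig import r, vision
def ray(cam,uv):
    c=vision.calibration(cam);K=np.array(c['mtx']);T=np.array(c['extrinsics'])
    d=np.array([(uv[0]-K[0,2])/K[0,0],(uv[1]-K[1,2])/K[1,1]]);s=d.copy()
    for _ in range(20): s=d/(1+c['k1']*(s@s))
    return T[:3,3],T[:3,:3]@np.array([s[0],s[1],1.])
def onz(cam,uv,z):
    o,d=ray(cam,uv);return o+d*(z-o[2])/d[2]
def dep(cam,uv,D):
    o,d=ray(cam,uv);u,v=int(round(uv[0])),int(round(uv[1]))
    p=D[v-2:v+3,u-2:u+3];p=p[p>0]
    return o+d*np.median(p) if p.size else None
def tri(a,b):
    A=np.zeros((3,3));B=np.zeros(3)
    for o,d in(a,b):
        d=d/np.linalg.norm(d);P=np.eye(3)-np.outer(d,d);A+=P;B+=P@o
    return np.linalg.solve(A,B)
E
python3 - <<'E'
from h import *
np.set_printoptions(precision=1,suppress=True)
s=r.sense();print(s)
for c in('top','scene'):
    im,D=vision.grab_frame(c);cv2.imwrite(f'pics/{c}0.png',im[:,:,::-1])
    print(c,vision.calibration(c)['extrinsics'][:3,3] if not isinstance(vision.calibration(c)['extrinsics'],list) else '')
    for n,z in(('unit',0),('well',70),('tab',91.5),('output_key',76),('fuse_cap',70),('multimeter',0),('heat_sink',0),('solder_reel',0),('flux_jar',0),('screwdriver',0)):
        for l in vision.landmark_of(c,n)[:2]:
            print(n,round(l['conf'],2),np.array(l['uv']),onz(c,l['uv'],z),dep(c,l['uv'],D))
E
```

```text
{'clock': 0.0, 'qpos': array([ 1.3,  0.4,  1.6,  0. ,  1.2, -0. ]), 'qvel': array([ 0., -0.,  0.,  0.,  0., -0.]), 'joint_efforts': array([  0. , -60.5, -34.2,   0. ,   0. ,   0. ]), 'eef_pos': array([193.9, 593.6, 230.5]), 'tcp_rot': array([-3.1, -0. ,  2.8]), 'contact_force': array([-0.1, -0.6,  0.7]), 'wrist_torque': array([0., 0., 0.]), 'grasp_force': 0.0, 'opening': 0.9989662251444538}
top [ 356.9   13.8 1366.9]
unit 0.66 [330.4 222.6] [546.2 -65.2   0. ] [536.6 -61.2  69.8]
well 0.78 [349.3 225.8] [ 527. -112.   70.] [ 526.4 -111.5   74.5]
well 0.52 [443.1 271.8] [ 399.9 -357.5   70. ] [ 400.8 -365.6   41.9]
tab 0.57 [347.8 228.1] [ 518.1 -105.7   91.5] [ 520.3 -107.3   74.4]Traceback (most recent call last):
  File "<stdin>", line 8, in <module>
ValueError: it knows: flux_jar, fuse_cap, heat_sink, key_top, multimeter, screwdriver, solder_reel, tab, unit, well
```

```bash
python3 -c "
import cv2,numpy as np
a=cv2.imread('pics/top0.png');b=cv2.imread('pics/scene0.png')
cv2.imwrite('pics/both0.png',cv2.resize(np.vstack([a,b]),(480,600)))"
```

```text
[ WARN:0@0.011] global loadsave.cpp:275 findDecoder imread_('pics/scene0.png'): can't open/read file: check file path/integrity
Traceback (most recent call last):
ValueError: all the input arrays must have same number of dimensions, but the array at index 0 has 3 dimension(s) and the array at index 1 has 2 dimension(s)
```

View pics/top0.png

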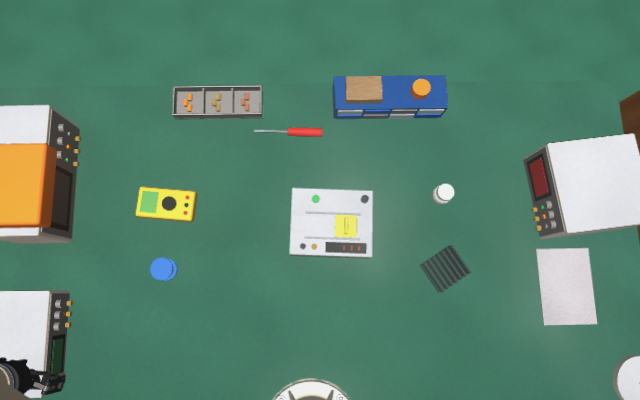

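The top view shows the box at about (332,222), the shutter at (346,226), the green key at (316,198) and the fuse cap at (365,199). The box is nearly unturned.

```bash
python3 - <<'E'
from h import *
np.set_printoptions(precision=2,suppress=True)
s=r.sense();print(s['clock'],s['tcp_rot'])
R={}
for c in('top','scene'):
    im,D=vision.grab_frame(c);cv2.imwrite(f'pics/{c}1.png',im[:,:,::-1])
    for n in('unit','well','tab','fuse_cap'):
        l=vision.landmark_of(c,n)
        if l:
            l=l[0];R[c,n]=ray(c,l['uv']);print(c,n,l['conf'],np.array(l['uv']))
    if c=='top':
        m=vision.cut_out(c,'unit')[0]['region'].astype(np.uint8)
        cs=max(cv2.findContours(m,0,1)[0],key=cv2.contourArea)
        q=cv2.boxPoints(cv2.minAreaRect(cs));print('panel corners',[onz(c,p,70)[:2] for p in q])
for n in('unit','well','tab','fuse_cap'):
    if('top',n) in R and('scene',n) in R: print(n,tri(R['top',n],R['scene',n]))
E
```

```text
0.2 [-3.14  0.    2.83]
top unit 0.62 [331.3 220.6]
top well 0.75 [350.  226.4]
top tab 0.66 [346.9 225. ]
top fuse_cap 0.52 [440.2 197.2]
panel corners [array([446.86,  52.09]), array([632.99,  46.25]), array([ 624.61, -178.59]), array([ 438.5 , -166.82])]
scene unit 0.84 [275.5 218. ]
scene well 0.78 [264.7 206. ]
scene tab 0.85 [263.2 200.8]
scene fuse_cap 0.5 [264.4 231.5]
unit [545.64 -73.71  17.26]
well [ 528.45 -107.67   72.41]
tab [ 527.38 -102.78   88.85]
fuse_cap [ 626.74 -258.16  192.21]
```

View pics/scene1.png

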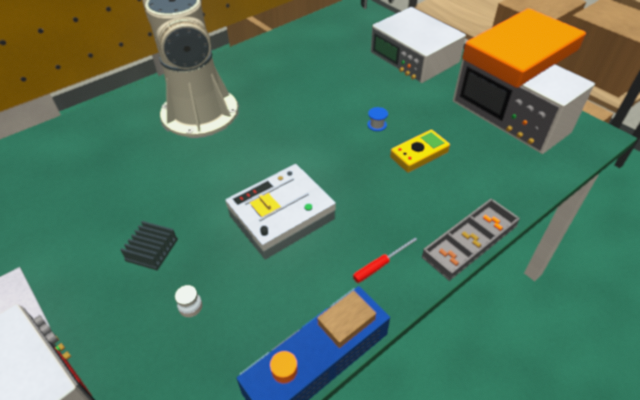

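Request:
play_rows(
  steps=[
    {"delta_pos": [-4,-4,-2],"yaw": 0.1,"jaw": 0},
    {"delta_pos": [-7,-7,-3],"yaw": 0.25,"jaw": 0},
    {"delta_pos": [-10,-10,-4],"yaw": 0.4,"jaw": 0},
    {"delta_pos": [-13,-13.5,-5],"yaw": 0.55,"jaw": 0},
    {"delta_pos": [-16,-17,-6],"yaw": 0.7,"jaw": 0},
    {"delta_pos": [-19,-20.5,-7],"yaw": 0.85,"jaw": 0},
    {"delta_pos": [-22,-24,-7],"yaw": 1.0,"jaw": 0},
    {"delta_pos": [-25,-27.5,-7],"yaw": 1.15,"jaw": 0},
  ],
  grip_force=40,
)

```text
clock: 1.55
eef_pos: [346.8, 253.5, 301.9]
tcp_rot: [3.14, -0.001, 1.67]
contact_force: [1.6, 0.7, 1.0]
opening: 0.0
grasp_force: 0.0
```

Request:
play_rows(
  steps=[
    {"delta_pos": [-4.5,1.5,0],"yaw": 0.05,"jaw": 0},
    {"delta_pos": [-9,3,0],"yaw": 0.1,"jaw": 0},
    {"delta_pos": [-13.5,4.5,0],"yaw": 0.144,"jaw": 0},
    {"delta_pos": [-18,6,0],"yaw": 0.144,"jaw": 0},
    {"delta_pos": [-22.5,7.5,0],"yaw": 0.144,"jaw": 0},
    {"delta_pos": [-27,9,0],"yaw": 0.144,"jaw": 0},
    {"delta_pos": [-31.5,10.5,0],"yaw": 0.144,"jaw": 0},
    {"delta_pos": [-35.7,11.7,0],"yaw": 0.144,"jaw": 0},
  ],
)

```text
clock: 2.35
eef_pos: [500.8, -90.0, 301.5]
tcp_rot: [3.141, 0.0, 1.531]
contact_force: [0.4, 0.8, -0.4]
opening: 0.001
grasp_force: 0.0
```

```bash
python3 - <<'E'
from h import *
np.set_printoptions(precision=2,suppress=True)
vision.grab_frame('wrist')
s=r.sense();print(s['clock'],s['eef_pos'],s['tcp_rot'])
c='wrist'
im,D=vision.grab_frame(c);cv2.imwrite(f'pics/w1.png',im[:,:,::-1]);np.save('D1',D)
print(vision.calibration(c)['extrinsics'])
for n,z in(('unit',0),('well',70),('tab',91.5),('fuse_cap',70)):
    for l in vision.landmark_of(c,n)[:1]: print(n,l['conf'],np.array(l['uv']),onz(c,l['uv'],z),dep(c,l['uv'],D))
E
```

```text
2.4 [502.97 -94.82 301.53] [3.14 0.   1.53]
[[  1.    -0.04  -0.01 504.36]
 [ -0.04  -0.95  -0.3  -14.43]
 [  0.     0.3   -0.95 443.82]
 [  0.     0.     0.     1.  ]]
unit 0.86 [337.8 131.6] [535.44 -52.31   0.  ] [530.42 -46.06  69.69]
well 0.87 [334.8 175.5] [524.93 -98.34  70.  ] [523.69 -93.45  90.95]
tab 0.69 [337.3 171.2] [526.44 -87.31  91.5 ] [526.69 -88.12  87.79]
fuse_cap 0.58 [395.  205.6] [ 601.92 -139.76   70.  ] [ 597.6  -134.12   86.21]
```

View pics/w1.png

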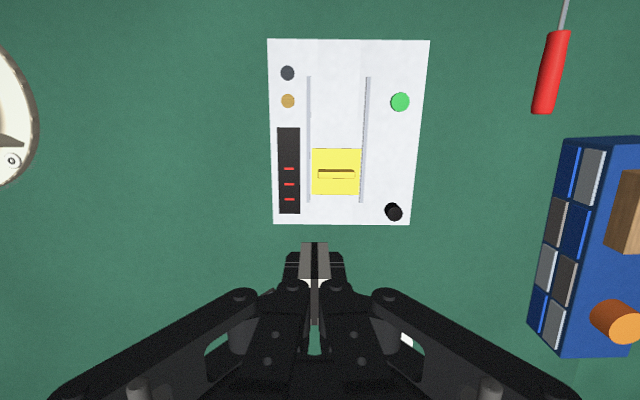

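The wrist view shows the white panel with corners near (267,39), (430,41), (409,224) and (274,224). The shutter is at (336,171) with its tab across it. The arm was still settling, so I'll measure again at rest.

```bash
cat > m.py <<'E'
from h import *
np.set_printoptions(precision=2,suppress=True)
def meas(view=None):
    for i in range(3): im,D=vision.grab_frame('wrist')
    s=r.sense();print(s['clock'],s['eef_pos'],s['tcp_rot'],s['contact_force'])
    c='wrist'
    if view: cv2.imwrite(view,im[:,:,::-1])
    for n,z in(('unit',0),('well',70),('tab',91.5),('fuse_cap',70),('key_top',56)):
        for l in vision.landmark_of(c,n)[:1]: print(n,round(l['conf'],2),np.array(l['uv']),onz(c,l['uv'],z),dep(c,l['uv'],D))
    hsv=cv2.cvtColor(im,cv2.COLOR_RGB2HSV)
    def rect(m,z,name):
        m=cv2.morphologyEx(m,cv2.MORPH_CLOSE,np.ones((5,5)))
        cs=max(cv2.findContours(m,0,1)[0],key=cv2.contourArea)[:,0].astype(float)
        P=np.array([onz(c,p,z)[:2] for p in cs]);(cx,cy),(w,h),a=cv2.minAreaRect(P.astype(np.float32))
        print(name,'centre',cx,cy,'size',w,h,'ang',np.radians(a),np.radians(a-90))
    w=cv2.inRange(hsv,(0,0,150),(180,40,255));n,lab,st,_=cv2.connectedComponentsWithStats(w)
    rect((lab==1+np.argmax(st[1:,4])).astype(np.uint8)*255,70,'panel')
    rect(cv2.inRange(hsv,(22,90,100),(34,255,255)),74.5,'plate')
E
python3 - <<'E'
from m import *
meas()
E
```

```text
2.8 [499.82 -86.62 301.43] [ 3.14 -0.    1.53] [-0.38  1.25 -0.3 ]
unit 0.77 [341.2 136.9] [539.5  -56.57   0.  ] [533.62 -49.1   70.2 ]
well 0.57 [339.3 184.3] [ 530.72 -108.45   70.  ] [ 529.09 -102.75   91.54]
tab 0.85 [338.3 181.2] [527.99 -99.05  91.5 ] [527.99 -99.06  91.46]
fuse_cap 0.79 [395.3 214. ] [ 603.52 -151.63   70.  ] [ 598.67 -144.8    87.99]
panel centre 541.20751953125 -62.8074951171875 size 220.80636596679688 180.8935546875 ang 1.520445138487259 -0.05035118830763762
plate centre 530.1388549804688 -100.8707275390625 size 57.6262092590332 59.91163635253906 ang 1.533286368631403 -0.03750995816349355
```

Request:
play_rows(
  steps=[
    {"delta_pos": [-2,1.5,3],"yaw": 0.0,"jaw": 0},
    {"delta_pos": [-4.1,3.1,7],"yaw": 0.006,"jaw": 0},
    {"delta_pos": [-4.1,3.1,11],"yaw": 0.006,"jaw": 0},
    {"delta_pos": [-4.1,3.1,15],"yaw": 0.006,"jaw": 0},
    {"delta_pos": [-4.1,3.1,18.1],"yaw": 0.006,"jaw": 0},
    {"delta_pos": [-4.1,3.1,18.1],"yaw": 0.006,"jaw": 0},
    {"delta_pos": [-4.1,3.1,18.1],"yaw": 0.006,"jaw": 0},
    {"delta_pos": [-4.1,3.1,18.1],"yaw": 0.006,"jaw": 0},
  ],
)

```text
clock: 3.85
eef_pos: [530.9, -130.1, 122.2]
tcp_rot: [3.139, 0.001, 1.526]
contact_force: [0.1, 0.2, 0.6]
opening: 0.003
grasp_force: 0.0
```

```bash
python3 - <<'E'
from m import *
meas('pics/w2.png')
E
```

```text
4.0 [ 530.61 -130.12  122.05] [3.14 0.   1.53] [-0.47 -0.15  0.49]
unit 0.66 [324.9 112.8] [542.24 -60.65   0.  ] [539.82 -58.56  69.18]
well 0.81 [310.5 187. ] [ 528.46 -105.17   70.  ] [528.92 -99.61  90.55]
tab 0.76 [310.  184.1] [528.53 -97.47  91.5 ] [528.5  -97.82  90.14]
fuse_cap 0.74 [418.7 245.3] [ 601.76 -150.55   70.  ] [ 596.72 -143.42   84.1 ]
panel centre 538.3699340820312 -84.65140533447266 size 172.5632781982422 178.89866638183594 ang 1.520225028223164 -0.05057129857173267
plate centre 527.788330078125 -99.1515884399414 size 57.65378952026367 59.05048751831055 ang 1.5206173118517325 -0.050179014943164
```

View pics/w2.png

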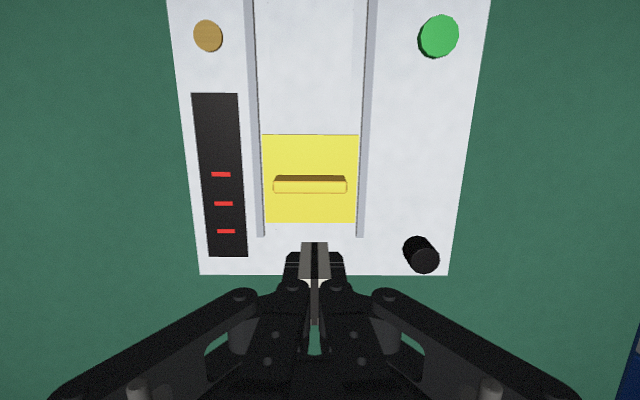

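The wrist view puts the tab at (310,184) and the plate edges between rows 134 and 222. The fingertips at (314,245) are in front of the tab on its -y side. I'll go down and push.

Request:
play_rows(
  steps=[
    {"delta_pos": [0,-0.2,2],"yaw": 0.01,"jaw": 0},
    {"delta_pos": [0,-0.2,4.1],"yaw": 0.02,"jaw": 0},
    {"delta_pos": [0,-0.2,4.1],"yaw": 0.02,"jaw": 0},
    {"delta_pos": [0.8,-0.2,4.1],"yaw": 0.02,"jaw": 0},
    {"delta_pos": [1.5,-0.2,4.1],"yaw": 0.02,"jaw": 0},
    {"delta_pos": [2,-0.2,4.1],"yaw": 0.02,"jaw": 0},
    {"delta_pos": [2.5,-0.2,4.1],"yaw": 0.02,"jaw": 0},
    {"delta_pos": [3,-0.2,4.1],"yaw": 0.02,"jaw": 0},
  ],
)

```text
clock: 5.05
eef_pos: [529.4, -99.4, 79.9]
tcp_rot: [3.14, 0.0, 1.506]
contact_force: [0.8, -1.6, 0.6]
opening: 0.004
grasp_force: 0.7
```

Request:
play_rows(
  steps=[
    {"delta_pos": [0.8,0,0],"yaw": 0,"jaw": 0},
    {"delta_pos": [1.6,0,0],"yaw": 0,"jaw": 0},
    {"delta_pos": [2.4,0,0],"yaw": 0,"jaw": 0},
    {"delta_pos": [3.2,0,0],"yaw": 0,"jaw": 0},
    {"delta_pos": [4.0,0,0],"yaw": 0,"jaw": 0},
    {"delta_pos": [4.6,0,0],"yaw": 0,"jaw": 0},
    {"delta_pos": [5.0,0,0],"yaw": 0,"jaw": 0},
    {"delta_pos": [5.2,0,0],"yaw": 0,"jaw": 0},
  ],
)

```text
clock: 5.85
eef_pos: [532.0, -47.5, 79.2]
tcp_rot: [-3.141, -0.0, 1.506]
contact_force: [-1.6, -1.7, 0.1]
opening: -0.002
grasp_force: 0.6
```

Now a little more push to reach the stop.

Request:
play_rows(
  steps=[
    {"delta_pos": [0.1,0,0],"yaw": 0,"jaw": 0},
    {"delta_pos": [0.2,0,0],"yaw": 0,"jaw": 0},
    {"delta_pos": [0.3,0,0],"yaw": 0,"jaw": 0},
    {"delta_pos": [0.3,0,0],"yaw": 0,"jaw": 0},
    {"delta_pos": [0.3,0,0],"yaw": 0,"jaw": 0},
    {"delta_pos": [0.3,0,0],"yaw": 0,"jaw": 0},
    {"delta_pos": [0.3,0,0],"yaw": 0,"jaw": 0},
    {"delta_pos": [0.3,0,0],"yaw": 0,"jaw": 0},
  ],
)

```text
clock: 6.65
eef_pos: [532.1, -46.6, 79.2]
tcp_rot: [-3.141, 0.002, 1.506]
contact_force: [-2.5, -10.4, 0.9]
opening: 0.001
grasp_force: 5.2
```

Request:
play_rows(
  steps=[
    {"delta_pos": [-1,0,0],"yaw": 0,"jaw": 0},
    {"delta_pos": [-2,0,-2],"yaw": 0.0,"jaw": 0},
    {"delta_pos": [-4,0.1,-4],"yaw": -0.01,"jaw": 0},
    {"delta_pos": [-7,0.2,-5],"yaw": -0.015,"jaw": 0},
    {"delta_pos": [-8.6,0.2,-5],"yaw": -0.015,"jaw": 0},
    {"delta_pos": [-8.6,0.2,-5],"yaw": -0.015,"jaw": 0},
    {"delta_pos": [-8.6,0.2,-5],"yaw": -0.015,"jaw": 0},
    {"delta_pos": [-8.6,0.2,-5],"yaw": -0.015,"jaw": 0},
  ],
)

```text
clock: 7.45
eef_pos: [528.3, -130.1, 128.5]
tcp_rot: [-3.14, -0.001, 1.521]
contact_force: [0.1, 0.3, 0.2]
opening: -0.004
grasp_force: 0.0
```

```bash
python3 - <<'E'
from m import *
meas('pics/w3.png')
E
```

```text
7.6 [ 528.66 -130.09  128.84] [-3.14 -0.    1.52] [ 0.34 -0.55  0.06]
unit 0.8 [322.9 112. ] [539.07 -60.2    0.  ] [537.16 -58.2   74.69]
well 0.89 [314.9 183.8] [ 530.01 -105.35   70.  ] [ 529.87 -108.8    56.7 ]
tab 0.87 [314.9  57.9] [533.64 -29.69  91.5 ] [533.64 -29.72  91.72]
fuse_cap 0.88 [419.2 243.5] [ 603.82 -154.14   70.  ] [ 596.97 -144.48   89.31]
key_top 0.83 [313.6 180.6] [ 529.13 -106.91   56.  ] [ 529.14 -106.77   56.57]
panel centre 540.3090209960938 -84.98653411865234 size 175.72254943847656 180.82545471191406 ang 1.519574817443021 -0.05122150935187551
plate centre 532.9343872070312 -32.109169006347656 size 57.46726608276367 59.773746490478516 ang 1.5212227815255621 -0.04957354526933448
```

View pics/w3.png

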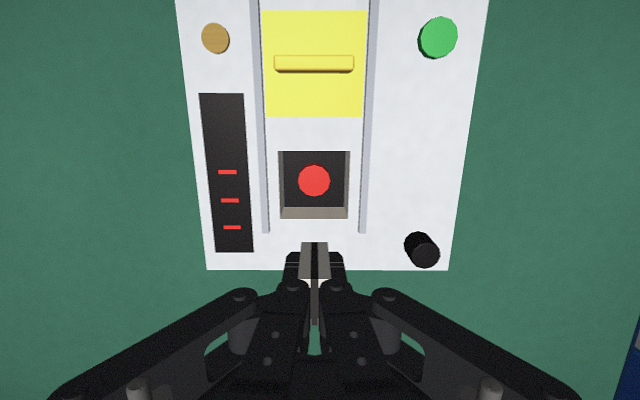

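The shutter is fully open. The red key is at (314,181) in the well, which puts it at about (529,-107) at z 56.

Request:
play_rows(
  steps=[
    {"delta_pos": [1.5,0,1],"yaw": 0,"jaw": 0},
    {"delta_pos": [2.35,0,2.5],"yaw": 0,"jaw": 0},
    {"delta_pos": [2.35,0,4],"yaw": 0,"jaw": 0},
    {"delta_pos": [2.35,0,4.8],"yaw": 0,"jaw": 0},
    {"delta_pos": [2.35,0,4.8],"yaw": 0,"jaw": 0},
    {"delta_pos": [2.35,0,5.8],"yaw": 0,"jaw": 0},
    {"delta_pos": [2.35,0,6.6],"yaw": 0,"jaw": 0},
    {"delta_pos": [2.35,0,6.6],"yaw": 0,"jaw": 0},
  ],
)

```text
clock: 8.65
eef_pos: [529.3, -107.3, 62.3]
tcp_rot: [-3.14, -0.0, 1.52]
contact_force: [-1.0, 0.9, 0.1]
opening: 0.002
grasp_force: 0.0
```

Request:
play_rows(
  steps=[
    {"delta_pos": [0,0,0.4],"yaw": 0,"jaw": 0},
    {"delta_pos": [0,0,0.7],"yaw": 0,"jaw": 0},
    {"delta_pos": [0,0,0.9],"yaw": 0,"jaw": 0},
    {"delta_pos": [0,0,1.1],"yaw": 0,"jaw": 0},
    {"delta_pos": [0,0,1.2],"yaw": 0,"jaw": 0},
    {"delta_pos": [0,0,1.3],"yaw": 0,"jaw": 0},
    {"delta_pos": [0,0,1.35],"yaw": 0,"jaw": 0},
    {"delta_pos": [0,0,1.35],"yaw": 0,"jaw": 0},
  ],
)

```text
clock: 9.45
eef_pos: [530.2, -107.5, 50.1]
tcp_rot: [3.141, 0.0, 1.521]
contact_force: [-0.3, -1.4, 5.3]
opening: 0.006
grasp_force: 2.7
```

Request:
play_rows(
  steps=[
    {"delta_pos": [0,0,0.1],"yaw": 0,"jaw": 0},
    {"delta_pos": [0,0,0.2],"yaw": 0,"jaw": 0},
    {"delta_pos": [0,0,0.2],"yaw": 0,"jaw": 0},
    {"delta_pos": [0,0,0.2],"yaw": 0,"jaw": 0},
    {"delta_pos": [0,0,0.2],"yaw": 0,"jaw": 0},
    {"delta_pos": [0,0,0.2],"yaw": 0,"jaw": 0},
    {"delta_pos": [0,0,0.2],"yaw": 0,"jaw": 0},
    {"delta_pos": [0,0,0.2],"yaw": 0,"jaw": 0},
  ],
)

```text
clock: 10.25
eef_pos: [530.3, -107.6, 49.7]
tcp_rot: [3.141, 0.0, 1.521]
contact_force: [-7.8, 0.5, 27.9]
opening: -0.004
grasp_force: 13.8
```

Request:
play_rows(
  steps=[
    {"delta_pos": [0,0,0],"yaw": 0,"jaw": 0},
    {"delta_pos": [0,0,0],"yaw": 0,"jaw": 0},
    {"delta_pos": [0,0,0],"yaw": 0,"jaw": 0},
    {"delta_pos": [0,0,0],"yaw": 0,"jaw": 0},
    {"delta_pos": [0,0,0],"yaw": 0,"jaw": 0},
    {"delta_pos": [0,0,0],"yaw": 0,"jaw": 0},
    {"delta_pos": [0,0,0],"yaw": 0,"jaw": 0},
    {"delta_pos": [0,0,0],"yaw": 0,"jaw": 0},
  ],
)

```text
clock: 11.05
eef_pos: [530.3, -107.5, 49.7]
tcp_rot: [3.141, 0.0, 1.521]
contact_force: [-7.1, 1.5, 27.0]
opening: -0.001
grasp_force: 13.8
```

Request:
play_rows(
  steps=[
    {"delta_pos": [0,0,0],"yaw": 0,"jaw": 0},
    {"delta_pos": [0,0,0],"yaw": 0,"jaw": 0},
    {"delta_pos": [0,0,0],"yaw": 0,"jaw": 0},
    {"delta_pos": [0,0,0],"yaw": 0,"jaw": 0},
    {"delta_pos": [0,0,0],"yaw": 0,"jaw": 0},
    {"delta_pos": [0,0,0],"yaw": 0,"jaw": 0},
    {"delta_pos": [0,0,0],"yaw": 0,"jaw": 0},
    {"delta_pos": [0,0,0],"yaw": 0,"jaw": 0},
  ],
)

```text
clock: 11.85
eef_pos: [530.3, -107.6, 49.7]
tcp_rot: [3.141, 0.0, 1.521]
contact_force: [-7.2, 0.5, 26.4]
opening: 0.001
grasp_force: 13.8
```

Request:
play_rows(
  steps=[
    {"delta_pos": [0,0,-1],"yaw": 0,"jaw": 0},
    {"delta_pos": [0,0,-2.5],"yaw": 0,"jaw": 0},
    {"delta_pos": [0,0,-4.5],"yaw": 0,"jaw": 0},
    {"delta_pos": [0,0,-6.5],"yaw": 0,"jaw": 0},
    {"delta_pos": [3,0,-8],"yaw": 0,"jaw": 0},
    {"delta_pos": [6,0,-8],"yaw": 0,"jaw": 0},
    {"delta_pos": [9,0,-8],"yaw": 0,"jaw": 0},
    {"delta_pos": [11,0,-8],"yaw": 0,"jaw": 0},
  ],
)

```text
clock: 12.65
eef_pos: [535.3, 4.1, 127.8]
tcp_rot: [3.142, -0.0, 1.521]
contact_force: [-0.3, -0.1, 0.6]
opening: 0.005
grasp_force: 0.0
```

```bash
python3 - <<'E'
from h import *
np.set_printoptions(precision=2,suppress=True)
for i in range(3): im,D=vision.grab_frame('wrist')
s=r.sense();print(s['clock'],s['eef_pos'],s['tcp_rot'],s['contact_force'])
for c in('top','scene'):
    im,D=vision.grab_frame(c);cv2.imwrite(f'pics/{c}2.png',im[:,:,::-1])
a=cv2.imread('pics/scene2.png')[140:280,190:370]
cv2.imwrite('pics/s2.png',cv2.resize(a,(720,560),interpolation=cv2.INTER_CUBIC))
E
```

```text
12.8 [535.29   3.37 127.57] [-3.14  0.    1.52] [-0.78 -0.21  0.96]
```

View pics/s2.png

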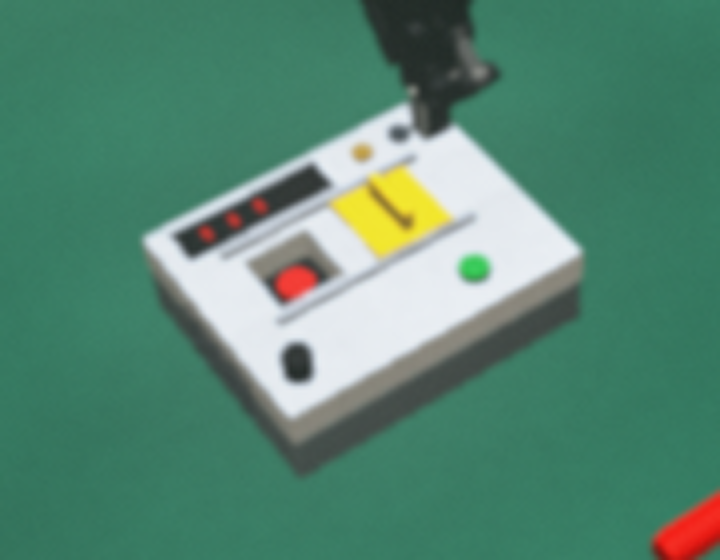

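The shutter is open, the red key is up, and the fuse cap is standing. The fingers are now on the tab's +y side, so I'll go down and push it shut.

Request:
play_rows(
  steps=[
    {"delta_pos": [0,0,2.4],"yaw": 0,"jaw": 0},
    {"delta_pos": [0,0,4.8],"yaw": 0,"jaw": 0},
    {"delta_pos": [0,0,4.8],"yaw": 0,"jaw": 0},
    {"delta_pos": [-0.8,0,4.8],"yaw": 0,"jaw": 0},
    {"delta_pos": [-1.4,0,4.8],"yaw": 0,"jaw": 0},
    {"delta_pos": [-2,0,4.8],"yaw": 0,"jaw": 0},
    {"delta_pos": [-2.8,0,4.8],"yaw": 0,"jaw": 0},
    {"delta_pos": [-3.6,0,4.8],"yaw": 0,"jaw": 0},
  ],
)

```text
clock: 13.7
eef_pos: [534.2, -34.2, 80.5]
tcp_rot: [3.14, -0.0, 1.521]
contact_force: [0.2, 1.2, 0.9]
opening: -0.001
grasp_force: 0.8
```

Request:
play_rows(
  steps=[
    {"delta_pos": [-0.8,0,0],"yaw": 0,"jaw": 0},
    {"delta_pos": [-1.6,0,0],"yaw": 0,"jaw": 0},
    {"delta_pos": [-2.4,0,0],"yaw": 0,"jaw": 0},
    {"delta_pos": [-3.2,0,0],"yaw": 0,"jaw": 0},
    {"delta_pos": [-4,0,0],"yaw": 0,"jaw": 0},
    {"delta_pos": [-4.8,0,0],"yaw": 0,"jaw": 0},
    {"delta_pos": [-5.4,0,0],"yaw": 0,"jaw": 0},
    {"delta_pos": [-5.6,0,0],"yaw": 0,"jaw": 0},
  ],
)

```text
clock: 14.5
eef_pos: [530.8, -90.2, 79.7]
tcp_rot: [-3.141, 0.0, 1.52]
contact_force: [-0.2, 1.2, 1.3]
opening: -0.002
grasp_force: 0.6
```

Request:
play_rows(
  steps=[
    {"delta_pos": [-0.1,0,0],"yaw": 0,"jaw": 0},
    {"delta_pos": [-0.2,0,0],"yaw": 0,"jaw": 0},
    {"delta_pos": [-0.3,0,0],"yaw": 0,"jaw": 0},
    {"delta_pos": [-0.4,0,0],"yaw": 0,"jaw": 0},
    {"delta_pos": [-0.4,0,0],"yaw": 0,"jaw": 0},
    {"delta_pos": [-0.4,0,0],"yaw": 0,"jaw": 0},
    {"delta_pos": [-0.4,0,0],"yaw": 0,"jaw": 0},
    {"delta_pos": [-0.4,0,0],"yaw": 0,"jaw": 0},
  ],
)

```text
clock: 15.3
eef_pos: [530.7, -92.0, 79.7]
tcp_rot: [-3.141, -0.002, 1.521]
contact_force: [1.4, 9.1, 0.8]
opening: -0.002
grasp_force: 4.7
```

Request:
play_rows(
  steps=[
    {"delta_pos": [0.8,0,0],"yaw": 0,"jaw": 0},
    {"delta_pos": [1.6,0,0],"yaw": 0,"jaw": 0},
    {"delta_pos": [1.6,0,-3],"yaw": 0,"jaw": 0},
    {"delta_pos": [1.6,0,-7],"yaw": 0,"jaw": 0},
    {"delta_pos": [-1,0,-11],"yaw": 0,"jaw": 0},
    {"delta_pos": [-4,0,-15],"yaw": 0,"jaw": 0},
    {"delta_pos": [-5,0,-17],"yaw": 0,"jaw": 0},
    {"delta_pos": [-5,0,-17],"yaw": 0,"jaw": 0},
  ],
)

```text
clock: 16.1
eef_pos: [529.9, -144.9, 253.2]
tcp_rot: [3.136, 0.002, 1.519]
contact_force: [0.5, -0.8, -0.0]
opening: -0.001
grasp_force: 0.0
```

```bash
python3 - <<'E'
from m import *
meas('pics/w4.png')
E
```

```text
16.25 [ 527.48 -142.68  248.63] [-3.14 -0.    1.52] [1.07 0.95 0.04]
unit 0.75 [321.9  99.4] [539.64 -60.77   0.  ] [538.11 -61.56  68.94]
well 0.72 [314.3 144.5] [ 528.29 -105.88   70.  ] [ 528.46 -103.36   89.93]
tab 0.83 [315.9 143. ] [ 530.24 -101.86   91.5 ] [ 530.24 -102.2    88.77]
fuse_cap 0.93 [387.1 179.3] [ 605.62 -147.28   70.  ] [ 601.57 -142.82   87.48]
panel centre 539.58740234375 -73.50469970703125 size 195.68695068359375 180.282470703125 ang 1.5223656771073697 -0.04843064968752698
plate centre 528.1016845703125 -105.96614837646484 size 57.36479568481445 59.01996612548828 ang 1.5223405102350684 -0.048455816559828224
```

View pics/w4.png

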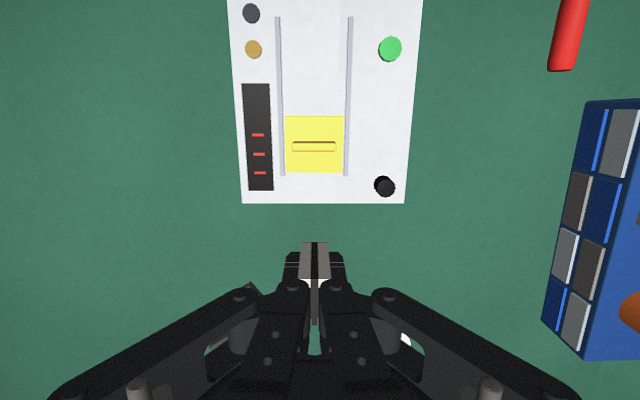

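```bash
python3 - <<'E'
from m import *
meas()
E
```

```text
16.65 [ 528.05 -143.1   249.29] [-3.14 -0.    1.52] [ 1.04 -0.38 -0.21]
unit 0.83 [324.8  98.2] [544.6 -60.4   0. ] [542.25 -61.39  70.62]
tab 0.92 [315.8 143.5] [ 531.26 -103.44   91.5 ] [ 531.26 -103.47   91.26]
fuse_cap 0.74 [384.4 180.3] [ 604.03 -149.54   70.  ] [ 599.7  -144.56   89.24]
panel centre 540.6209106445312 -74.2795181274414 size 196.2746124267578 181.1842803955078 ang 1.5216353051784153 -0.04916102161648121
plate centre 529.0447387695312 -106.84895324707031 size 57.56425476074219 59.3554801940918 ang 1.5216074751450241 -0.049188851649872536
```

The plate is centred on the well to within about 1 mm, the end stop was felt at 9 N, and the arm is clear.

```bash
python3 -c "
from rig import r
print(r.sign_off())"
```

```text
the job is handed in; nothing more can be done
None
```

I pushed the shutter fully open, held the red key at the bottom for about two seconds, pushed the shutter shut against its end stop, and handed the job in; no verdict came back, but the last wrist-camera view showed the shutter closed, the box unmoved and the fuse cap still standing.

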